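# Seat the wire straightener and clamp it

### The arm

A 7-joint arm with a two-finger parallel gripper is mounted at the origin on the work surface. World frame = base frame: x ahead of the robot, y to its left, z up, the work surface at z = 0. Lengths are in m, angles in degrees, forces in N, time in s.
With the tool pointing down it reaches from about 0.425 to 0.925 m from the base axis. Payload 6.8 kg.
Tool frame: the origin (TCP) lies at the very end of the fingers, on their centre line; the grasp point (between the pads) lies 19 mm behind it (r.hold_point_z is the distance from the TCP to the grasp point, in m); z points along the fingers, y is the line along which they close (so a half turn about z gives the same grasp; the last joint's range is limited). The gripper opens to 85 mm and grips with 20 to 120 N. Pads are 22 mm wide; open, the fingers measure 114 mm over their backs; the gripper's body (76 mm by 85 mm) begins 54 mm behind the grasp point. The pads swing forward as they close: fully open they stand 13 mm farther back than shut.
Start: joints at [-6.194, 27.33, 1.283, 89.118, -0.659, 63.558, -4.761], TCP at [0.675, 0, 0.231] pointing down, gripper open.
Joint ranges: [-169.35, 169.35], [-19.33, 120.38], [-80.79, 83.38], [13.8, 139.57], [-78.32, 258.32], [9.67, 109.79], [-169.56, 169.56]. Speed limits (degrees/s): [136.94, 136.94, 180, 180, 180, 180, 180].

### API

Orientations are given as a 3x3 rotation matrix whose columns are the frame's x, y, z axes.
In Python, from bench import r gives the robot as it stands. The module is installed in compiled form; this text tells all that it offers.
- The arm moves only by the tool servo_tool, never from a script. Its argument "moves" is a list of rows, each a list of 7 numbers: the turn, a rotation vector about the tool's x, y, z in degrees, then the shift along the tool's x, y, z in cm, then the closure, from -1 (fully open) to 1 (shut), so that 0 is half open. A call has 1 to 5 rows; each row shifts and turns the commanded pose from where the row before left it, along the tool's axes as they then stand; what a row does not reach is not made up. A row lasts 1/8 s, in which the tool goes at most 62.5 mm and 10.7 degrees, less where a joint would pass 70% of its speed; a pose out of reach is approached as far as the arm can. A call is refused whole if a number of a shift passes 6.25 or a number of a turn 10.7, either way. A call with a gripper value outside its range is refused whole. The fingers move at their own pace and stop on an object; "grip_force" is the grip in N (left out, the last holds). Time passes only in rows, so rows that do not move let the fingers close. It gives the time, the measured TCP pose, the force, the opening and the grip force at its end, in the units of the state.
- r.sense(): the state, without advancing time (a new reading comes with each control period).
- r.grab_frame(name): name is "scene" or "side" or "wrist"; returns a dict with "pixels" (384x512x3 uint8, red, green, blue), "range_z" (384x512 float32, m along the optical axis (not along the pixel's ray), 0 where there is no reading), "fx", "fy", "cx", "cy" (pixels), "position" and "orientation" of the camera in the world. Camera axes: x right, y down, z forward; pixel columns grow to the right and rows downward; lengths in m; the calibration is good to about 2 mm. A picture is of the moment at which its call begins.
- r.hand_in(): hands the job in; it is judged then, once.
Trained networks look in the newest picture that a camera, given by its name, has taken for a name from the list of things; names that differ only in an ending like _2 or _b are one class to them, and where a whole thing is asked for, a point or a joint stands for the part that bears it (a point fixed in the world has none). Each returns a list of dicts, best first, with "p" (0 to 1); they miss things now and then, are a little off and sometimes report something else, mostly with a low value. They report only what shows in the picture. A call takes as long as a camera call. They do not tell look-alikes from the thing itself.
- r.spot_in(thing, camera): "location" ([x, y, z] in m, in the coordinates of the camera as it stood for that picture, good to about 4 mm: the middle of the surface that is visible of it).
- r.silhouettes(thing, camera): "region" (384x512 bool, what is visible of it).
The state is a dict: "time": time; "joints": joint angles; "joint_vel": joint speeds; "joint_efforts": joint torques, N m; "tool_pos": TCP position; "ee_rot": TCP orientation; "wrist_force": force on the tool from outside, world axes, zero at the start; "moment": the same for the moment, N m; "finger_gap": finger opening in m; "finger_force": force on a finger pad.
Only numpy, scipy, OpenCV 4.12 (cv2) and the standard library are available. Lean on these libraries where they do the work, as an engineer would, in place of code of your own. Each camera call takes 0.05 s, during which the arm holds its last target. There are 200 camera calls.

### The job

The wire straightener (the flat base with two rows of steel rollers) lies loose on its mounting plate. Push it by the edges of its base until it sits square and fully home, its long side against the ledge and its end against the end stop in front of the belt feed, and only then push the clamp lever round to its stop so that the cam locks the base. Do not lift or tip the straightener, do not touch its rollers, and leave the spare roller, hex key and oil bottle where they are.

Things in the scene. Friction and masses are not known exactly. Their poses are not given: they have to be found in the camera images.
- mount: Fixed dark steel mounting plate, 12 mm thick, origin on the work surface, z up; it reaches 100 mm to -x and +x and from y = -200 to +350 mm in its own frame. It carries the ledge, end stop, clamp and, at y 160 to 330 mm and x -56 to +94 mm, the belt feed under a clear hood, its top 72 mm above the work surface. All of these move as one between starts.
- ledge (a point): Middle of the ledge's face, at the plate's top (axes as the mount's): a straight steel bar along y at the plate's +x side, 335 mm long, 16 mm wide, 22 mm high above the plate. The face looks to -x and lies 60 mm to +x of the mount's origin.
- end_stop (a point): Middle of the end stop's face, at the plate's top (axes as the mount's): a steel block 70 mm wide, 18 mm thick, 22 mm high (42 mm in its middle) above the plate. The face looks to -y and lies 122.5 mm to +y of the mount's origin.
- straightener: Loose aluminium base 165 mm long (its y), 92 mm wide (its x), 12 mm thick, 0.7 to 1 kg in all, flat on the plate; origin at the centre of its underside, z up. Its parts rise to 34 mm above the plate, inset from the edges of the base. Slides with 2 to 4 N. Starts 18 to 45 mm (middle) short of the ledge, 105 to 135 mm short of the end stop, turned up to 9 degrees either way.
- rollers: The two rows of grooved steel rollers (four and three, 23 mm diameter) on the straightener's base: they cover its middle, 26 mm either side in x and 58 mm either side in y, and rise 22 mm above the base. Origin at the centre of the base's top. Not to be touched. End blocks (22 mm high) and a screw block (16 mm high, at x = -34 mm) stand beside them.
- home (a point): Point on the plate's top where the straightener's origin lies when it is fully home, with its axes then parallel to this point's (the mount's): its +x long side is on the ledge and its +y end on the end stop. 14 mm to +x and 40 mm to +y of the mount's origin.
- lever (a joint): Clamp lever, turns counter-clockwise from above. 0 rad = released (arm points 135 degrees counter-clockwise from the mount's +x), 1.75 = clamped, at its stop (arm at 235 degrees). Starts at 0 to 0.3, stays where left (1 N at the knob; a little more near the end, as the cam presses the base's -x side). Below 0.3 the cam leaves 5 mm to a base on the ledge; more turned, it would be in the way.
- pivot (a point): The lever's upright pivot, at the plate's top, 53.5 mm to -x and 60 mm to +y of the mount's origin. The cam on it is a steel disc of 16 mm radius, 6 mm off the pivot, 2 to 14 mm above the plate; nothing at the pivot is higher than 26 mm above the plate.
- knob (a point): Centre of the black round knob at the lever's end, 23 mm diameter, 80 mm from the pivot, 28 mm above the plate; it spans 17 to 39 mm above the plate. The arm to it is a 9 mm round steel bar, 14 to 33 mm above the plate.
- spare_roller: Bystander: a loose grooved steel roller standing on end, 30 mm diameter, 24 mm high; origin at the centre of its foot.
- hex_key: Bystander: a T-handled hex key lying flat, 130 mm long along its x, 80 mm handle across; up to 18 mm high; origin near its middle, on the underside.
- oil_bottle: Bystander: a small white oil bottle, 38 mm diameter, 95 mm high, black cap; origin at the centre of its foot.
Not all that is in view belongs to the job. What is meant by the straightener is not purple, and is the larger of those in its own colour.

How it is judged:
By the outcome, as a careful person would: the job done as asked, in the order asked, and still so for the second after the job is handed in, with the robot touching nothing.
It also fails if it takes over 58 s, if anything falls off the work surface, if the arm or the gripper's body presses on something with over 40 N, if the wrist force passes 120 N, or if a joint passes its speed limit or range.

## Working session

There is one attempt and no reset: what is moved stays moved. The work goes in short steps, Python scripts to look and compute and a tool call to move; the robot and the scene stay as the last step left them, time stands still between calls to the robot, and variables do not carry over. Pictures are saved under pics/ and viewed, at most 10 in all, crops included, and the job is handed in when it is done.

Besides the shell and the picture viewer there is one more tool, called after "Call:" as name(argument=value, ...) on one line, values as JSON. servo_tool: Moves the arm, as the interface text tells. Its arguments: {"type":"object","properties":{"moves":{"type":"array"},"grip_force":{"type":"number"}},"required":["moves"]}

```bash
mkdir -p pics; cat > h.py <<'E'
from bench import r
import numpy as np, cv2
def save(f,n): cv2.imwrite(n,cv2.cvtColor(f["pixels"],cv2.COLOR_RGB2BGR))
def cloud(f):
    z=f["range_z"];v,u=np.mgrid[:384,:512]
    p=np.stack([(u-f["cx"])/f["fx"]*z,(v-f["cy"])/f["fy"]*z,z],-1)
    w=p@np.array(f["orientation"]).T+np.array(f["position"]); w[z==0]=np.nan
    return w
def pix(f,p):
    c=(np.array(p)-f["position"])@np.array(f["orientation"]); return (c[:2]/c[2]*[f["fx"],f["fy"]]+[f["cx"],f["cy"]]).round()
E
python3 - <<'E'
from h import *
F={}
for c in ["scene","side"]:
    f=r.grab_frame(c);save(f,f"pics/{c}0.png");F[c]=f
    for t in ["straightener","rollers","ledge","end_stop","mount","pivot","knob","lever","spare_roller","hex_key","oil_bottle"]:
        for d in r.spot_in(t,c):
            w=np.array(f["orientation"])@d["location"]+f["position"]
            print(c,t,round(d["p"],2),w.round(3),pix(f,w))
s=r.sense();print(s["tool_pos"],s["ee_rot"],s["time"])
a=np.hstack([cv2.imread("pics/scene0.png")]);
E
```

```text
scene straightener 0.94 [ 0.789 -0.19   0.008] [319. 311.]
scene straightener 0.85 [ 0.566 -0.078  0.026] [243. 219.]
scene straightener 0.74 [0.324 0.172 0.018] [208. 121.]
scene rollers 0.96 [ 0.786 -0.18   0.021] [321. 303.]
scene rollers 0.94 [ 0.565 -0.063  0.044] [246. 209.]
scene rollers 0.71 [0.317 0.182 0.032] [207. 114.]
scene ledge 0.58 [0.628 0.073 0.011] [297. 186.]
scene end_stop 0.59 [0.621 0.077 0.012] [295. 184.]
scene mount 0.63 [0.626 0.075 0.01 ] [297. 186.]
scene pivot 0.8 [0.622 0.074 0.013] [295. 184.]
scene knob 0.8 [0.531 0.099 0.033] [265. 159.]
scene lever 0.63 [0.529 0.094 0.037] [263. 159.]
scene spare_roller 0.64 [ 0.408 -0.064  0.021] [185. 191.]
scene hex_key 0.93 [ 0.465 -0.274  0.011] [152. 277.]
scene oil_bottle 0.49 [0.508 0.284 0.067] [289. 102.]
side straightener 0.85 [0.299 0.216 0.013] [281. 303.]
side straightener 0.77 [ 0.773 -0.173  0.013] [238. 143.]
side straightener 0.62 [ 0.541 -0.041  0.033] [268. 184.]
side rollers 0.96 [ 0.559 -0.057  0.039] [267. 177.]
side rollers 0.67 [0.312 0.196 0.029] [283. 287.]
side rollers 0.57 [ 0.78  -0.183
[... 183 characters left out ...]
[0.581 0.228 0.028] [180. 232.]
side knob 0.77 [0.513 0.112 0.032] [237. 218.]
side knob 0.67 [ 0.46  -0.27   0.012] [337. 167.]
side lever 0.76 [0.517 0.114 0.037] [235. 216.]
side lever 0.19 [0.583 0.228 0.027] [180. 232.]
side spare_roller 0.55 [ 0.401 -0.05   0.017] [313. 210.]
side spare_roller 0.16 [ 0.465 -0.266  0.015] [334. 166.]
side hex_key 0.48 [ 0.46  -0.268  0.012] [336. 167.]
side hex_key 0.45 [0.584 0.233 0.028] [178. 233.]
side oil_bottle 0.7 [0.489 0.305 0.056] [178. 265.]
[6.75021503e-01 1.14881160e-05 2.31316028e-01] [[-1.20932885e-05  9.99999999e-01  4.81530436e-05]
 [ 1.00000000e+00  1.20933557e-05 -1.39491163e-06]
 [-1.39549396e-06  4.81530268e-05 -9.99999999e-01]] 1.2
```

View pics/scene0.png

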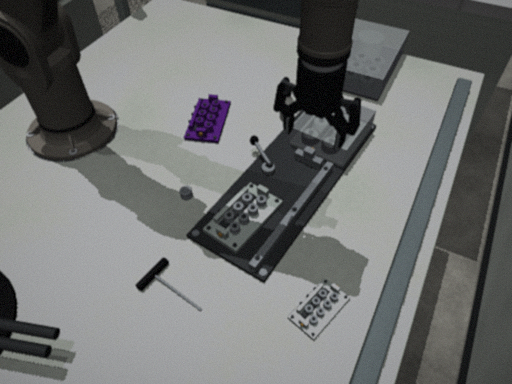

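View pics/side0.png

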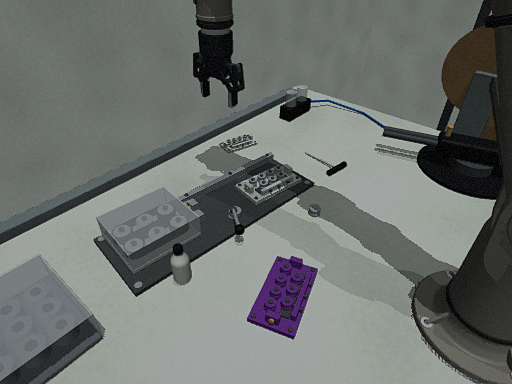

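Candidates: the silver unit on the plate (scene 243,215), a smaller silver one on the table (320,308) and a purple one (207,118). I choose the one on the plate: not purple, and the larger silver. Next I build a top-down map to fit the poses, with a close crop for checking.

```bash
python3 - <<'E'
from h import *
O=[]
for c in ["scene","wrist"]:
    f=r.grab_frame(c); np.savez(f"f_{c}.npz",**{k:np.array(v) for k,v in f.items()})
    w=cloud(f)
    print(c,f["position"],[np.nanpercentile(w[...,2],q).round(4) for q in (5,25,50,75,95)])
    # ortho at z=.012: x 0.40-0.80 , y -0.3..0.45 ; image: col = y, row = x
    s=.0015 if c=="scene" else .001
    X=np.arange(.40,.82,s);Y=np.arange(-.25,.4,s)
    gx,gy=np.meshgrid(X,Y,indexing="ij")
    P=(np.stack([gx,gy,0*gx+.02],-1)-f["position"])@np.array(f["orientation"])
    u=(P[...,0]/P[...,2]*f["fx"]+f["cx"]).astype(np.float32);v=(P[...,1]/P[...,2]*f["fy"]+f["cy"]).astype(np.float32)
    im=cv2.remap(f["pixels"],u,v,cv2.INTER_LINEAR)
    save({"pixels":cv2.convertScaleAbs(im,alpha=1.6)},f"pics/ortho_{c}.png"); O.append(im)
    m=r.silhouettes("straightener",c)
    for d in m:
        q=w[d["region"]];print(d["p"],np.nanmedian(q,0).round(3),d["region"].sum())
save({"pixels":cv2.resize(f["pixels"],(640,480))},"pics/wrist0.png")
E
```

```text
scene [ 0.84957428 -0.55007866  0.77278832] [np.float64(-0.7497), np.float64(-0.0021), np.float64(-0.0004), np.float64(0.0117), np.float64(0.2948)]
0.7 [ 0.786 -0.187  0.009] 1953
0.65 [ 0.564 -0.077  0.026] 2806
0.65 [0.321 0.173 0.015] 1542
0.34 [0.624 0.075 0.012] 11208
wrist [0.6734655  0.08361867 0.37493469] [np.float64(-0.0003), np.float64(0.001), np.float64(0.0026), np.float64(0.0262), np.float64(0.2995)]
0.83 [ 0.563 -0.046  0.028] 10437
0.66 [ 0.772 -0.181  0.013] 2836
```

View pics/wrist0.png

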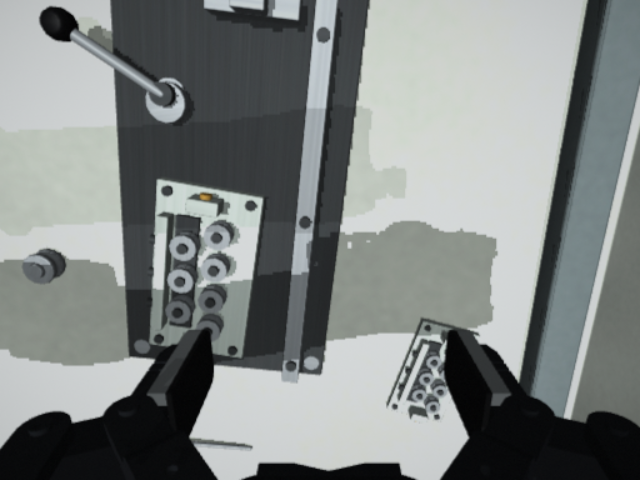

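View pics/ortho_scene.png

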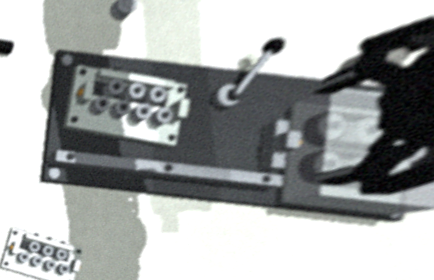

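```bash
python3 - <<'E'
from h import *
f=dict(np.load("f_wrist.npz"));w=cloud(f);P=f["pixels"].astype(int)
def ray(u,v,z):
    d=f["orientation"]@np.array([(u*.8-f["cx"])/f["fx"],(v*.8-f["cy"])/f["fy"],1]);return (f["position"]+d*(z-f["position"][2])/d[2])[:2]
a,b=ray(128,356,.012),ray(322,374,.012);print("plate corners",a,b,np.linalg.norm(b-a),np.degrees(np.arctan2(*(b-a)[::-1])))
# plate left & right edges
for n,p,q,z in [("plateL",(119,115),(128,340),.012),("plateR",(366,30),(325,360),.012),("ledgeface top",(317,10),(283,370),.034),("base L",(158,179),(151,330),.024),("base R",(264,197),(242,355),.024),("base top",(158,179),(264,197),.024)]:
    A,B=ray(*p,z),ray(*q,z);print(n,A,B,np.linalg.norm(A-B),np.degrees(np.arctan2(*(A-B)[::-1])))
print("knob",ray(59,24,.04),"pivot",ray(166,99,.036),"stop",ray(205,8,.034),ray(298,19,.034))
z=w[...,2]
for lo,hi in [(.020,.028),(.030,.039)]:
    m=((z>lo)&(z<hi)).astype(np.uint8); m[:, 400:]=0
    n,l,s,c=cv2.connectedComponentsWithStats(m)
    for i in range(1,n):
        if s[i,4]>250:
            q=w[l==i]; (cx,cy),(ww,hh),an=cv2.minAreaRect((q[:,:2]*1000).astype(np.float32)); print(lo,s[i],np.nanmedian(q[:,2]).round(4),(round(cx),round(cy)),(round(ww),round(hh)),round(an,1))
E
```

```text
plate corners [ 0.4665847  -0.15772902] [ 0.66661423 -0.17951339] 0.20121225240833243 -6.215347642344049
plateL [0.49649612 0.07856833] [ 0.46958406 -0.13883431] 0.21906201288922372 82.94330776679512
plateR [0.7030445  0.14269281] [ 0.66980126 -0.16239581] 0.30689440794977574 83.78143881362998
ledgeface top [0.66486532 0.15222562] [ 0.62877332 -0.15895439] 0.3132660770056024 83.38414927018819
base L [0.52714775 0.02658289] [ 0.50050736 -0.12031316] 0.14929219770610652 79.72082348611771
base R [0.6172602 0.0109844] [ 0.58723557 -0.14851224] 0.1622980469759803 79.3390513936376
base top [0.52714775 0.02658289] [0.6172602 0.0109844] 0.09145252963802553 170.17940301342077
knob [0.47685638 0.14199558] pivot [0.54677851 0.09075746] stop [0.5827097  0.15350267] [0.6507689 0.146364 ]
0.02 [116  65  35  34 474] 0.0268 (543, 87) (31, 29) 31.1
0.02 [ 119  143   92  144 5057] 0.0251 (556, -62) (165, 92) 79.6
0.02 [ 17 204  26  24 443] 0.0217 (402, -58) (29, 28) 39.9
0.03 [163   0  78  18 693] 0.0351 (617, 152) (71, 14) 0.3
0.03 [ 225    0   45  307 4649] 0.0351 (653, -6) (334, 16) 83.5
0.03 [ 81  37  58  48 632] 0.036 (524, 105) (18, 59) 59.3
0.03 [126 171  13  91 254] 0.0352 (528, -56) (109, 10) 84.1
```

The picture shows the chosen unit on the plate (wrist view 205,270), the ledge at (300,200), the pivot (166,99), the knob (59,24) and the end stop (250,10). The base measures 165x92 mm, so the choice is confirmed. In mount coordinates it is about 36 mm short in x, 135 mm short in y and turned -4.1°; the mount's yaw is -6.4° with its origin at (588,30). I push with half-open fingers so there are two contact points: first +x, then +y.

Call:
servo_tool(moves=[[0,0,0,-1.34,-4.9,0,0],[0,0,0,-1.34,-4.9,0,0],[0,0,0,-1.34,-4.9,0,0],[0,0,0,-1.34,-4.9,0,0],[0,0,10.7,0,0,0,0]])

```text
time: 2.02
tool_pos: [0.4753, -0.0552, 0.2312]
ee_rot: [[0.192, 0.981, -0.002], [0.981, -0.192, -0.0], [-0.001, -0.002, -1.0]]
wrist_force: [0.1, -0.2, -0.7]
finger_gap: 0.0427
finger_force: 0.0
```

Call:
servo_tool(moves=[[0,0,10.7,0,0,0,0],[0,0,10.7,0,0,0,0],[0,0,10.7,0,0,0,0],[0,0,10.7,0,0,0,0],[0,0,10.7,0,0,0,0]])

```text
time: 2.65
tool_pos: [0.4791, -0.0536, 0.2315]
ee_rot: [[0.903, 0.43, 0.0], [0.43, -0.903, 0.0], [0.0, 0.0, -1.0]]
wrist_force: [-0.7, 1.0, -0.7]
finger_gap: 0.0427
finger_force: 0.0
```

Call:
servo_tool(moves=[[0,0,10.7,0,0,4,0],[0,0,10.7,0,0,4,0],[0,0,10.7,0,0,4,0],[0,0,0,0,0,4,0],[0,0,0,0,0,2,0]])

```text
time: 3.28
tool_pos: [0.4781, -0.0535, 0.0495]
ee_rot: [[0.994, -0.11, -0.002], [-0.11, -0.994, -0.0], [-0.002, 0.0, -1.0]]
wrist_force: [-0.5, -0.0, -0.1]
finger_gap: 0.0429
finger_force: 0.0
```

```bash
cat >> h.py <<'E'
O=np.array([.5883,.0299]);th=np.radians(-6.4);R2=np.array([[np.cos(th),-np.sin(th)],[np.sin(th),np.cos(th)]])
def tom(p): return (np.array(p)[...,:2]-O)@R2
def st():
    s=r.sense();e=s["ee_rot"]
    print("t",s["time"],"mount mm",(tom(s["tool_pos"])*1e3).round(1),"z",(s["tool_pos"][2]*1e3).round(1),"toolx yaw rel",np.degrees(np.arctan2(e[1][0],e[0][0]))+6.4,"F",np.round(np.array(s["wrist_force"])[:2]@R2,1),round(s["wrist_force"][2],1),"gap",s["finger_gap"])
E
python3 - <<'E'
from h import *
st()
f=r.grab_frame("wrist");w=cloud(f);z=w[...,2];save(f,"pics/w1.png")
# lowest finger points per depth: points close to camera
m=(f["range_z"]>0)&(f["range_z"]<.17);
q=w[m];print(m.sum(), np.nanmin(q[:,2]) if m.any() else None, f["position"])
E
```

```text
t 3.275 mount mm [-100.3  -95.1] z 49.5 toolx yaw rel 0.11202608229059319 F [-0.5 -0.1] -0.1 gap 0.04285507843968657
97261 -0.0007984044865339268 [ 0.5601685  -0.06280615  0.19296934]
```

View pics/w1.png

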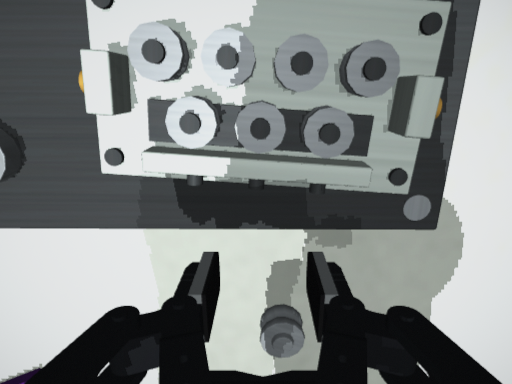

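The view shows the correct large silver unit with the fingers at (205,280) and (318,280), in line with the three screw heads at (195,180), (257,184) and (317,187). I open fully so the contacts fall beside the screw block, and measure the tip height.

Call:
servo_tool(moves=[[0,0,0,0,0,1,-1],[0,0,0,0,0,0.5,-1],[0,0,0,0,0,0,-1]])

```text
time: 3.7
tool_pos: [0.4793, -0.0536, 0.0366]
ee_rot: [[0.994, -0.11, 0.001], [-0.11, -0.994, 0.0], [0.001, -0.0, -1.0]]
wrist_force: [-0.0, -0.1, -0.2]
finger_gap: 0.0853
finger_force: 0.0
```

```bash
python3 - <<'E'
from h import *
st()
f=r.grab_frame("wrist");w=cloud(f);z=w[...,2];save(f,"pics/w2.png")
m=(z>.0302)&(z<.1)&(w[...,0]<.505)
v,u=np.nonzero(m);q=w[m]; print(m.sum())
for sgn in (-1,1):
    k=(u-262)*sgn>0; k&=(v<330)
    if k.any(): 
        t=q[k]; print(sgn,np.percentile(t[:,2],[0,2,10]).round(4),(tom(t).max(0)*1e3).round(),(tom(t).min(0)*1e3).round(), u[k].min(),u[k].max(),v[k].min())
s=(z>.014)&(z<.029)&(w[...,0]>.49)&(w[...,0]<.66)
l=cv2.minAreaRect((tom(w[s])*1e3).astype(np.float32));print(l)
E
```

```text
t 3.7 mount mm [-99.  -95.1] z 36.6 toolx yaw rel 0.09625202393031973 F [-0.  -0.1] -0.2 gap 0.0852691520271808
9106
-1 [0.0505 0.0537 0.0589] [-86. -26.] [-113.  -54.] 43 170 264
1 [0.05   0.0534 0.0587] [ -86. -137.] [-112. -166.] 355 482 264
((-39.58807373046875, -73.69297790527344), (250.1295623779297, 117.86984252929688), 89.86219787597656)
```

Call:
servo_tool(moves=[[0,0,0,0,0,2,-1],[0,0,0,0,0,1.25,-1],[0,0,0,1,0,0,-1],[0,0,0,0.8,0,0,-1],[0,0,0,0.8,0,0,-1]])

```text
time: 4.38
tool_pos: [0.5054, -0.0567, 0.0042]
ee_rot: [[0.994, -0.11, -0.0], [-0.11, -0.994, -0.0], [-0.0, 0.0, -1.0]]
wrist_force: [-2.4, -0.9, 0.2]
finger_gap: 0.0854
finger_force: 0.9
```

Call:
servo_tool(moves=[[0,0,0,0.6,0,0,-1],[0,0,0,0.6,0,0,-1],[0,0,0,0.5,0,0,-1],[0,0,0,0.5,0,0,-1],[0,0,0,0.2,0,0,-1]])

```text
time: 5.0
tool_pos: [0.5291, -0.059, 0.0038]
ee_rot: [[0.994, -0.11, 0.0], [-0.11, -0.994, 0.0], [0.0, -0.0, -1.0]]
wrist_force: [-3.1, 1.0, 1.7]
finger_gap: 0.0855
finger_force: 1.2
```

```bash
cat >> h.py <<'E'
def base(f,ymin,ymax):
    w=cloud(f);z=w[...,2];M=tom(w)*1e3
    m=((z>.0205)&(z<.0285)&(M[...,0]>-75)&(M[...,0]<58)&(M[...,1]>ymin)&(M[...,1]<ymax)).astype(np.uint8)
    n,l,s,c=cv2.connectedComponentsWithStats(m);i=1+np.argmax(s[1:,4])
    print("base",s[i],np.round(cv2.minAreaRect(M[l==i].astype(np.float32))[0],1),np.round(cv2.minAreaRect(M[l==i].astype(np.float32))[1:][0],1),cv2.minAreaRect(M[l==i].astype(np.float32))[2])
E
python3 - <<'E'
from h import *
st();f=r.grab_frame("wrist");base(f,-220,40);save(f,"pics/w3.png")
f=r.grab_frame("scene");base(f,-220,40)
E
```

```text
t 5.0 mount mm [-48.9 -95. ] z 3.8 toolx yaw rel 0.10775288329602972 F [-3.2  0.6] 1.7 gap 0.08552183989663814
base [   10    28   488   240 53464] [  6.  -92.1] [ 92.5 166.1] 0.11235284805297852
base [ 215  197   77   61 1180] [  6.5 -94.2] [ 97.1 166.5] 0.048108264803886414
```

Call:
servo_tool(moves=[[0,0,0,0.25,0,0,-1],[0,0,0,0.15,0,0,-1],[0,0,0,0.1,0,0,-1],[0,0,0,0,0,0,-1]])

```text
time: 5.6
tool_pos: [0.5338, -0.0596, 0.0038]
ee_rot: [[0.994, -0.11, 0.0], [-0.11, -0.994, -0.0], [0.0, 0.0, -1.0]]
wrist_force: [-1.9, 0.1, -0.0]
finger_gap: 0.0852
finger_force: 0.7
```

Call:
servo_tool(moves=[[0,0,0,0.1,0,0,-1],[0,0,0,0,0,0,-1]])

```text
time: 5.85
tool_pos: [0.5347, -0.0597, 0.0038]
ee_rot: [[0.994, -0.11, 0.0], [-0.11, -0.994, -0.0], [0.0, 0.0, -1.0]]
wrist_force: [-1.2, 0.5, 0.1]
finger_gap: 0.0855
finger_force: 0.8
```

Call:
servo_tool(moves=[[0,0,0,0.1,0,0,-1],[0,0,0,0,0,0,-1]])

```text
time: 6.1
tool_pos: [0.5358, -0.0599, 0.0038]
ee_rot: [[0.994, -0.11, 0.0], [-0.11, -0.994, -0.0], [0.0, 0.0, -1.0]]
wrist_force: [-1.5, -0.8, -0.4]
finger_gap: 0.0856
finger_force: 0.7
```

Call:
servo_tool(moves=[[0,0,0,0.1,0,0,-1],[0,0,0,0,0,0,-1]])

```text
time: 6.35
tool_pos: [0.5368, -0.06, 0.0038]
ee_rot: [[0.994, -0.11, 0.0], [-0.11, -0.994, 0.0], [0.0, -0.0, -1.0]]
wrist_force: [-0.7, -0.3, -0.7]
finger_gap: 0.0855
finger_force: 0.8
```

```bash
python3 - <<'E'
from h import *
st();f=r.grab_frame("wrist");base(f,-220,40)
E
```

```text
t 6.35 mount mm [-41.2 -95.1] z 3.8 toolx yaw rel 0.09160295352446202 F [-0.7 -0.4] -0.7 gap 0.08550481195944588
base [   11    33   486   235 50564] [ 12.9 -92. ] [166.3  90.2] 89.99785614013672
```

Call:
servo_tool(moves=[[0,0,0,0.15,0,0,-1]])

```text
time: 6.52
tool_pos: [0.5369, -0.06, 0.0036]
ee_rot: [[0.994, -0.11, -0.003], [-0.11, -0.994, 0.0], [-0.003, -0.0, -1.0]]
wrist_force: [-7.5, 0.8, 2.7]
finger_gap: 0.0855
finger_force: 3.5
```

Call:
servo_tool(moves=[[0,0,0,0.1,0,0,-1]])

```text
time: 6.65
tool_pos: [0.5369, -0.06, 0.0034]
ee_rot: [[0.994, -0.11, -0.004], [-0.11, -0.994, 0.001], [-0.004, -0.0, -1.0]]
wrist_force: [-8.7, 1.6, 4.0]
finger_gap: 0.0854
finger_force: 4.2
```

Call:
servo_tool(moves=[[0,0,0,0.1,0,0,-1]])

```text
time: 6.78
tool_pos: [0.537, -0.0601, 0.0032]
ee_rot: [[0.994, -0.111, -0.006], [-0.111, -0.994, 0.001], [-0.006, -0.0, -1.0]]
wrist_force: [-9.8, 0.8, 5.9]
finger_gap: 0.0854
finger_force: 5.1
```

Seated against the ledge (steady reaction at TCP x = -41). Next I back off, rise, turn and go behind the -y end.

Call:
servo_tool(moves=[[0,0,0,-1,0,0,-1],[0,0,0,-2,0,0,-1],[0,0,-10,0,0,-4,-1],[0,0,-10,0,0,-4,0],[0,0,-10,0,0,0,0]])

```text
time: 7.4
tool_pos: [0.5136, -0.0573, 0.0873]
ee_rot: [[0.913, 0.407, 0.009], [0.407, -0.913, -0.0], [0.008, 0.004, -1.0]]
wrist_force: [-0.0, -0.2, -0.4]
finger_gap: 0.0515
finger_force: 0.0
```

Call:
servo_tool(moves=[[0,0,-10,0,0,0,0],[0,0,-10,0,0,0,0],[0,0,-10,0,0,0,0],[0,0,-10,0,0,0,0],[0,0,-10,0,0,0,0]])

```text
time: 8.02
tool_pos: [0.5113, -0.0571, 0.0843]
ee_rot: [[0.275, 0.961, 0.003], [0.961, -0.275, -0.0], [0.001, 0.003, -1.0]]
wrist_force: [-0.7, -0.4, -0.1]
finger_gap: 0.0426
finger_force: 0.0
```

Call:
servo_tool(moves=[[0,0,-10,-3,2.3,0,0],[0,0,0,-3,2.3,0,0],[0,0,0,-3,2.3,0,0],[0,0,0,-2.5,1.2,0,0],[0,0,0,0,0,0,0]])

```text
time: 8.65
tool_pos: [0.5732, -0.1863, 0.0841]
ee_rot: [[0.114, 0.993, 0.002], [0.994, -0.114, -0.002], [-0.001, 0.003, -1.0]]
wrist_force: [-1.4, 0.2, -0.5]
finger_gap: 0.0429
finger_force: 0.0
```

```bash
python3 - <<'E'
from h import *
st()
f=r.grab_frame("wrist");w=cloud(f);save(f,"pics/w4.png");base(f,-220,40)
M=tom(w)*1e3;z=w[...,2];m=(f["range_z"]>0)&(z>.05)
v,u=np.nonzero(m)
for k in (u<256,u>=256):
    k=k&(v<330);q=M[m][k];zz=z[m][k];print(np.percentile(zz,[0,1,5,20]).round(4),q.min(0),q.max(0))
E
```

```text
t 8.65 mount mm [   9.1 -216.6] z 84.1 toolx yaw rel 89.86437631023938 F [-1.4  0.1] -0.5 gap 0.04292833296331193
base [  195     0   161   157 12200] [  13.  -131.4] [86.2 90. ] 89.98015594482422
[0.0869 0.0907 0.0963 0.1099] [ -48.23640823 -228.91168546] [ -12.13709629 -201.98654861]
[0.0869 0.0907 0.0962 0.1099] [  26.86408734 -228.13968193] [  62.60944624 -202.59460665]
```

View pics/w4.png

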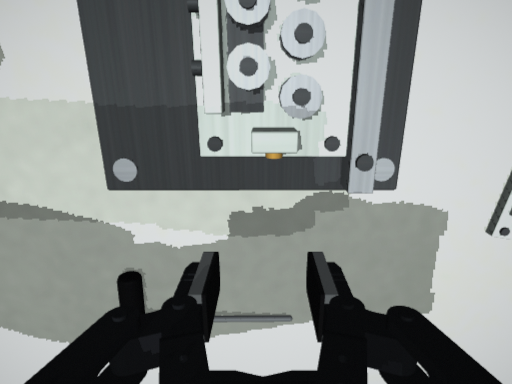

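The view shows the base end at (275,155) between the fingers (205,280) and (318,280), with the ledge at (365,150) and the hex key behind at (255,317), clear. I descend and push +y.

Call:
servo_tool(moves=[[0,0,0,2,0,0,0],[0,0,0,0,0,3.6,0],[0,0,0,0,0,3.6,0],[0,0,0,0.8,0,0,0],[0,0,0,0.8,0,0,0]])

```text
time: 9.32
tool_pos: [0.5762, -0.145, 0.0119]
ee_rot: [[0.108, 0.994, -0.0], [0.994, -0.108, 0.001], [0.001, -0.0, -1.0]]
wrist_force: [-0.1, -0.7, -1.0]
finger_gap: 0.0429
finger_force: 0.9
```

Call:
servo_tool(moves=[[0,0,0,1,0,0,0],[0,0,0,1,0,0,0],[0,0,0,1,0,0,0],[0,0,0,1,0,0,0],[0,0,0,1,0,0,0]])

```text
time: 9.95
tool_pos: [0.5819, -0.0971, 0.0119]
ee_rot: [[0.11, 0.994, 0.0], [0.994, -0.11, -0.0], [-0.0, 0.0, -1.0]]
wrist_force: [-1.6, -2.4, 0.3]
finger_gap: 0.0427
finger_force: 1.1
```

```bash
python3 - <<'E'
from h import *
st();f=r.grab_frame("wrist");base(f,-180,118);f=r.grab_frame("scene");base(f,-180,118)
E
```

```text
t 9.95 mount mm [   7.8 -126.9] z 11.9 toolx yaw rel 90.08882260413036 F [-1.4 -2.6] 0.3 gap 0.04274803396413577
base [  169     0   244   303 26335] [ 12.8 -76.3] [123.9  90.4] 89.99967193603516
base [264 181  43  56 506] [ 46.5 -32.6] [ 30.7 166.4] 2.886509656906128
```

Call:
servo_tool(moves=[[0,0,0,1.1,0,0,0],[0,0,0,1.1,0,0,0],[0,0,0,1.1,0,0,0],[0,0,0,1.1,0,0,0],[0,0,0,1,0,0,0]])

```text
time: 10.68
tool_pos: [0.5877, -0.0431, 0.0118]
ee_rot: [[0.109, 0.994, 0.0], [0.994, -0.109, 0.0], [0.0, -0.0, -1.0]]
wrist_force: [0.4, -2.2, 1.2]
finger_gap: 0.0424
finger_force: 1.1
```

Call:
servo_tool(moves=[[0,0,0,0.6,0,0,0],[0,0,0,0.4,0,0,0],[0,0,0,0.3,0,0,0]])

```text
time: 11.05
tool_pos: [0.5891, -0.0312, 0.0118]
ee_rot: [[0.11, 0.994, -0.0], [0.994, -0.11, -0.0], [-0.0, -0.0, -1.0]]
wrist_force: [-0.4, -1.5, 0.1]
finger_gap: 0.0428
finger_force: 1.1
```

Call:
servo_tool(moves=[[0,0,0,0.25,0,0,0]])

```text
time: 11.18
tool_pos: [0.5893, -0.0288, 0.0118]
ee_rot: [[0.11, 0.994, -0.0], [0.994, -0.11, -0.0], [-0.0, -0.0, -1.0]]
wrist_force: [-0.4, -2.1, 0.6]
finger_gap: 0.043
finger_force: 1.1
```

```bash
python3 - <<'E'
from h import *
st();f=r.grab_frame("wrist");base(f,-180,121);f=r.grab_frame("scene");base(f,-180,121)
E
```

```text
t 11.175 mount mm [  7.6 -58.3] z 11.8 toolx yaw rel 90.06876863355228 F [-0.2 -2.1] 0.6 gap 0.04295330006957464
base [  169     0   245   300 26521] [12.6 -8.1] [124.8  90.8] 89.9945068359375
base [273 161  48  57 468] [47.9 27.6] [ 32.4 188.1] 4.130561828613281
```

Call:
servo_tool(moves=[[0,0,0,0.2,0,0,0],[0,0,0,0.15,0,0,0]])

```text
time: 11.52
tool_pos: [0.5897, -0.0252, 0.0118]
ee_rot: [[0.11, 0.994, -0.0], [0.994, -0.11, -0.0], [-0.0, -0.0, -1.0]]
wrist_force: [-0.2, -2.6, 0.7]
finger_gap: 0.0428
finger_force: 1.1
```

Call:
servo_tool(moves=[[0,0,0,0.15,0,0,0]])

```text
time: 11.65
tool_pos: [0.5898, -0.0245, 0.0118]
ee_rot: [[0.11, 0.994, -0.0], [0.994, -0.11, -0.001], [-0.001, -0.0, -1.0]]
wrist_force: [-1.2, -6.3, 1.2]
finger_gap: 0.0428
finger_force: 3.2
```

Call:
servo_tool(moves=[[0,0,0,0.15,0,0,0]])

```text
time: 11.78
tool_pos: [0.5897, -0.0244, 0.0118]
ee_rot: [[0.111, 0.994, -0.001], [0.994, -0.111, -0.003], [-0.003, -0.001, -1.0]]
wrist_force: [-1.5, -8.9, 2.3]
finger_gap: 0.0425
finger_force: 4.6
```

Call:
servo_tool(moves=[[0,0,0,0.15,0,0,0]])

```text
time: 11.9
tool_pos: [0.5896, -0.0244, 0.0118]
ee_rot: [[0.112, 0.994, -0.001], [0.994, -0.112, -0.004], [-0.004, -0.001, -1.0]]
wrist_force: [-2.5, -11.4, 4.2]
finger_gap: 0.0426
finger_force: 6.0
```

End stop reached. I back off and look from above.

Call:
servo_tool(moves=[[0,0,0,-1,0,0,0],[0,0,0,-1.5,0,0,0],[0,0,0,0,0,-6,0],[0,0,0,0,0,-6,0],[0,0,0,0,-3,0,0]])

```text
time: 12.52
tool_pos: [0.5627, -0.0423, 0.137]
ee_rot: [[0.11, 0.994, 0.012], [0.994, -0.11, 0.001], [0.002, 0.012, -1.0]]
wrist_force: [0.1, 0.8, -0.8]
finger_gap: 0.0428
finger_force: 0.0
```

Call:
servo_tool(moves=[[0,0,0,2,-3,0,0],[0,0,0,0,0,0,0]])

```text
time: 12.78
tool_pos: [0.5281, -0.0175, 0.1319]
ee_rot: [[0.107, 0.994, -0.001], [0.994, -0.107, 0.001], [0.001, -0.001, -1.0]]
wrist_force: [0.2, -0.6, -0.2]
finger_gap: 0.0428
finger_force: 0.0
```

```bash
python3 - <<'E'
from h import *
st();f=r.grab_frame("wrist");base(f,-180,121);save(f,"pics/w5.png")
w=cloud(f);z=w[...,2];M=tom(w)*1e3
for n,c in [("ledge",(z>.031)&(z<.038)&(M[...,0]>56)&(M[...,0]<82)),("stop",(z>.031)&(z<.038)&(M[...,1]>112)&(M[...,1]<145)&(M[...,0]<56)&(M[...,0]>-30))]:
    print(n,np.nanpercentile(M[c],[1,50,99],axis=0).round(1), cv2.minAreaRect(M[c].astype(np.float32)))
b=(z>.021)&(z<.027)&(M[...,0]>-45)&(M[...,0]<59)&(M[...,1]<121)&(M[...,1]>-50)
for y in range(-40,125,15):
    k=b&(abs(M[...,1]-y)<3)
    if k.any(): print(y,M[k][:,0].min().round(1),M[k][:,0].max().round(1))
print(r.spot_in("knob","wrist")[:1],[ (tom(np.array(f["orientation"])@d["location"]+f["position"])*1e3).round() for d in r.spot_in("knob","wrist")])
E
```

```text
t 12.775 mount mm [-54.5 -53.8] z 131.9 toolx yaw rel 90.2632344127466 F [ 0.3 -0.6] -0.2 gap 0.04284191631344849
base [  292     0   143   185 10142] [12.4 21. ] [129.3  91.1] 89.99859619140625
ledge [[  59.7 -147.6]
 [  67.    -6.3]
 [  75.7   82.1]] ((67.89875030517578, -34.63031005859375), (17.57837677001953, 237.1641845703125), 0.05958084017038345)
stop [nan nan] ((0.0, 0.0), (0.0, 0.0), 0.0)
-40 -33.0 58.7
-25 -32.9 58.8
-10 -33.0 58.6
5 -33.0 58.5
20 -33.0 58.9
35 -32.9 58.9
50 -44.8 58.9
65 -44.4 58.8
80 -33.0 59.0
[{'location': [-0.0024, -0.1046, 0.2154], 'p': 0.63}] [array([-59.,  59.])]
  return np.nanmean(a, axis, out=out, keepdims=keepdims)
```

View pics/w5.png

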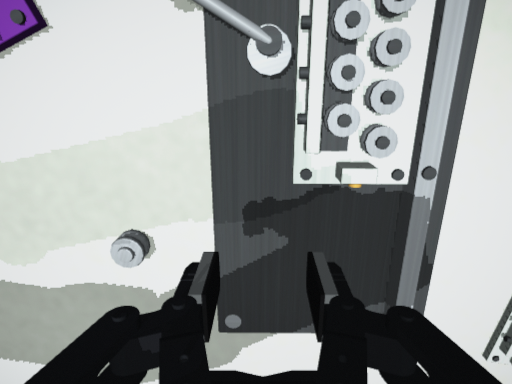

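The view shows the base end (350,180) near square to the ledge (430,170), with the lever pivot at (268,48) and the lever arm going up-left. Its x reads the same as when it was seated. I give one gentle nudge on the -x side near the -y end to make sure, then do the lever.

Call:
servo_tool(moves=[[0,0,10,0,0,0,1],[0,0,10,0,0,0,1],[0,0,10,0,0,0,1],[0,0,10,0,0,0,1],[0,0,10,0,0,0,1]])

```text
time: 13.55
tool_pos: [0.531, -0.0198, 0.1316]
ee_rot: [[0.836, 0.549, 0.0], [0.549, -0.836, -0.0], [0.0, 0.0, -1.0]]
wrist_force: [-0.1, 0.8, 0.3]
finger_gap: -0.0002
finger_force: 0.0
```

Call:
servo_tool(moves=[[0,0,10,0,0,0,1],[0,0,10,0,0,0,1],[0,0,10,0,0,0,1],[0,0,10,-0.5,-2.7,0,1],[0,0,0,0,0,0,1]])

```text
time: 14.18
tool_pos: [0.5238, 0.0091, 0.1316]
ee_rot: [[0.994, -0.107, 0.0], [-0.107, -0.994, 0.0], [-0.0, -0.0, -1.0]]
wrist_force: [-0.9, -0.1, -1.1]
finger_gap: -0.0005
finger_force: 0.0
```

```bash
python3 - <<'E'
from h import *
st();f=r.grab_frame("wrist");w=cloud(f);z=w[...,2];M=tom(w)*1e3
b=(z>.021)&(z<.027)&(M[...,0]>-45)&(M[...,0]<59.5)&(M[...,1]<121)&(M[...,1]>-50)
for y in range(-35,120,25):
    k=b&(abs(M[...,1]-y)<3);print(y,M[k][:,0].min().round(1),M[k][:,0].max().round(1))
c=(z>.032)&(z<.038)&(M[...,0]>54);print("ledge",np.nanpercentile(M[c][:,0],[0.5,1,2,99]))
for x in (-25,0,14,28,45):
    k=(z>.021)&(z<.027)&(abs(M[...,0]-x)<3)&(M[...,1]>100); k2=(z>.031)&(z<.038)&(abs(M[...,0]-x)<3)&(M[...,1]>110)
    print(x,M[k][:,1].max() if k.any() else None, M[k2][:,1].min() if k2.any() else None)
save(f,"pics/w6.png"); print(np.round(r.sense()["joints"],1))
E
```

```text
t 14.175 mount mm [-61.7 -27.8] z 131.6 toolx yaw rel 0.24899834220938022 F [-0.9 -0.2] -1.1 gap -0.00045636544478081214
-35 -33.0 58.7
-10 -33.1 58.5
15 -32.2 58.5
40 -44.8 59.0
65 -44.9 58.8
90 -32.7 58.7
115 -32.8 58.6
ledge [59.88931968 59.96459284 60.078286   73.40201965]
-25 160.58454573355147 158.63312533317614
0 160.7575680501377 121.2502232293417
14 104.20726047385412 121.74350140571832
28 160.3498353028599 121.13533605848876
45 159.0692133534172 121.00969351257976
[ -13.3   20.4    6.9  115.4   -3.4   44.4 -100.6]
```

View pics/w6.png

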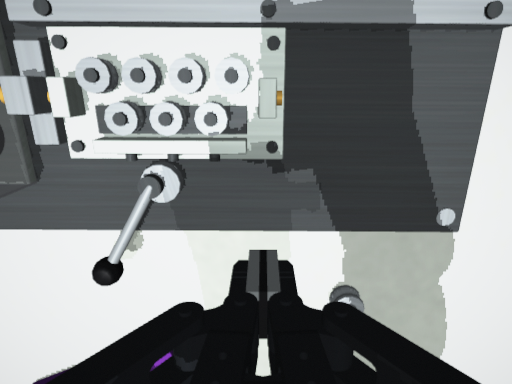

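The base (40..285, 25..160) looks flush with the ledge (row 15) and the end stop (45,90). The knob is at (107,270). Now the gentle confirming nudge.

Call:
servo_tool(moves=[[0,0,0,0,0,6,1],[0,0,0,0,0,5.4,1],[0,0,0,0.7,0,0,1],[0,0,0,0.5,0,0,1],[0,0,0,0.3,0,0,1]])

```text
time: 14.85
tool_pos: [0.5392, 0.0053, 0.0184]
ee_rot: [[0.994, -0.11, 0.001], [-0.11, -0.994, -0.0], [0.001, -0.0, -1.0]]
wrist_force: [0.6, -0.2, 0.9]
finger_gap: 0.0003
finger_force: 0.0
```

Call:
servo_tool(moves=[[0,0,0,0.2,0,0,1]])

```text
time: 14.98
tool_pos: [0.5407, 0.0055, 0.0184]
ee_rot: [[0.994, -0.11, 0.001], [-0.11, -0.994, 0.0], [0.001, -0.0, -1.0]]
wrist_force: [-1.5, 0.8, 0.7]
finger_gap: 0.0
finger_force: 0.0
```

Call:
servo_tool(moves=[[0,0,0,0.2,0,0,1]])

```text
time: 15.1
tool_pos: [0.5424, 0.0055, 0.0182]
ee_rot: [[0.994, -0.109, 0.001], [-0.109, -0.994, 0.0], [0.001, -0.0, -1.0]]
wrist_force: [-0.5, -0.3, -0.1]
finger_gap: 0.0001
finger_force: 0.0
```

Call:
servo_tool(moves=[[0,0,0,0.15,0,0,1]])

```text
time: 15.22
tool_pos: [0.5435, 0.0054, 0.018]
ee_rot: [[0.994, -0.11, -0.0], [-0.11, -0.994, 0.0], [-0.0, -0.0, -1.0]]
wrist_force: [-1.9, 0.4, -0.0]
finger_gap: -0.0002
finger_force: 0.8
```

Call:
servo_tool(moves=[[0,0,0,0.1,0,0,1]])

```text
time: 15.35
tool_pos: [0.544, 0.0052, 0.0177]
ee_rot: [[0.994, -0.11, -0.001], [-0.11, -0.994, -0.0], [-0.001, 0.0, -1.0]]
wrist_force: [-2.7, -1.3, 1.3]
finger_gap: -0.0004
finger_force: 1.0
```

Call:
servo_tool(moves=[[0,0,0,0.1,0,0,1]])

```text
time: 15.48
tool_pos: [0.5444, 0.0051, 0.0175]
ee_rot: [[0.994, -0.11, -0.003], [-0.11, -0.994, -0.0], [-0.003, 0.0, -1.0]]
wrist_force: [-5.1, 0.4, 2.8]
finger_gap: -0.0002
finger_force: 2.6
```

Call:
servo_tool(moves=[[0,0,0,0.15,0,0,1]])

```text
time: 15.6
tool_pos: [0.5444, 0.0051, 0.0172]
ee_rot: [[0.994, -0.11, -0.005], [-0.11, -0.994, -0.0], [-0.005, 0.001, -1.0]]
wrist_force: [-9.0, 0.9, 4.2]
finger_gap: -0.0002
finger_force: 4.5
```

```bash
python3 - <<'E'
from h import *
st()
E
```

```text
t 15.6 mount mm [-40.8 -29.6] z 17.2 toolx yaw rel 0.10941828306372958 F [-9.  -0.1] 4.2 gap -0.00016084073747129067
```

Call:
servo_tool(moves=[[0,0,0,-1.5,0,0,1],[0,0,0,-2.5,0,0,1],[0,0,0,0,0,-6,1],[0,0,0,0,0,-6,1],[0,0,0,-0.7,-4,0,1]])

```text
time: 16.23
tool_pos: [0.5087, 0.0478, 0.1428]
ee_rot: [[0.993, -0.116, 0.011], [-0.116, -0.993, 0.001], [0.011, -0.002, -1.0]]
wrist_force: [0.4, 2.2, -0.8]
finger_gap: -0.0002
finger_force: 0.0
```

Call:
servo_tool(moves=[[0,0,0,-0.7,-4,0,1],[0,0,0,-0.7,-4,0,1],[0,0,0,-0.7,-4,0,1],[0,0,-10,0,0,0,1],[0,0,-10,0,0,0,1]])

```text
time: 16.85
tool_pos: [0.4969, 0.1725, 0.1379]
ee_rot: [[0.97, 0.244, 0.001], [0.244, -0.97, 0.001], [0.002, -0.0, -1.0]]
wrist_force: [0.7, 0.2, -0.3]
finger_gap: -0.0001
finger_force: 0.0
```

Call:
servo_tool(moves=[[0,0,-10,0,0,0,1],[0,0,-10,0,0,0,1],[0,0,-10,0,0,0,1],[0,0,-10,0,0,0,1],[0,0,0,0,0,0,1]])

```text
time: 17.48
tool_pos: [0.4971, 0.1715, 0.1379]
ee_rot: [[0.593, 0.805, 0.001], [0.805, -0.593, 0.001], [0.001, 0.0, -1.0]]
wrist_force: [0.1, 1.1, 0.4]
finger_gap: -0.0003
finger_force: 0.0
```

```bash
python3 - <<'E'
from h import *
st()
for c in ("wrist","scene","side"):
    f=r.grab_frame(c);w=cloud(f);z=w[...,2];M=tom(w)*1e3
    if c=="wrist": base(f,-60,121)
    # knob: dark points 36-54 mm high near expected place
    m=(z>.036)&(z<.054)&(np.hypot(M[...,0]+123,M[...,1]-99)<30)&(f["pixels"].max(-1)<70)
    if m.any():
        q=M[m];print(c,m.sum(),q.mean(0).round(1),q.min(0).round(1),q.max(0).round(1),z[m].max())
    for d in r.spot_in("knob",c)[:2]: print(c,d["p"],(tom(np.array(f["orientation"])@d["location"]+f["position"])*1e3).round(1))
E
```

```text
t 17.475 mount mm [-106.4  130.5] z 137.9 toolx yaw rel 60.000637556838385 F [-0.   1.2] 0.4 gap -0.0002853710701280799
base [ 350  100  162  209 8235] [12.5 38.4] [ 91.1 165.1] 0.06602821499109268
wrist 513 [-120.2  103.2] [-132.    91.6] [-111.8  110.1] 0.0533746822728057
wrist 0.75 [-71.8  68.8]
scene 52 [-118.2   93.1] [-126.7   86. ] [-110.   103.7] 0.05173494620491259
scene 0.73 [-62.3  61.2]
side 77 [-125.2  101.1] [-133.8   81.4] [-101.8  109.3] 0.052191879859124546
side 0.59 [-83.5  77.8]
```

Call:
servo_tool(moves=[[0,0,0,0,0,5,1],[0,0,0,0,0,5.2,1],[0,0,0,-0.6,0,0,1],[0,0,0,-0.5,0,0,1]])

```text
time: 18.27
tool_pos: [0.4911, 0.1625, 0.0371]
ee_rot: [[0.592, 0.806, 0.001], [0.806, -0.592, 0.0], [0.001, 0.001, -1.0]]
wrist_force: [0.2, 0.7, 0.8]
finger_gap: -0.0002
finger_force: 0.0
```

Call:
servo_tool(moves=[[0,0,-10,-1.42,-0.27,0,1],[0,0,-10,-1.42,-0.27,0,1],[0,0,-10,-1.42,-0.27,0,1]])

```text
time: 18.65
tool_pos: [0.4661, 0.1287, 0.0385]
ee_rot: [[0.104, 0.995, 0.005], [0.995, -0.104, 0.001], [0.002, 0.005, -1.0]]
wrist_force: [-0.4, 0.2, 0.9]
finger_gap: -0.0002
finger_force: 0.6
```

```bash
python3 - <<'E'
from h import *
st();p=tom(r.sense()["tool_pos"])*1e3-[-53.5,60];print(np.hypot(*p),np.degrees(np.arctan2(p[1],p[0]))%360)
f=r.grab_frame("scene");save(f,"pics/s2.png")
im=cv2.imread("pics/s2.png")[90:260,150:400];cv2.imwrite("pics/s2c.png",cv2.resize(im,None,fx=3,fy=3))
E
```

```text
t 18.65 mount mm [-132.5   84.6] z 38.5 toolx yaw rel 90.42616965831756 F [-0.4  0.2] 0.9 gap -0.000225786415681818
82.70367968944667 162.7101990270528
```

View pics/s2c.png

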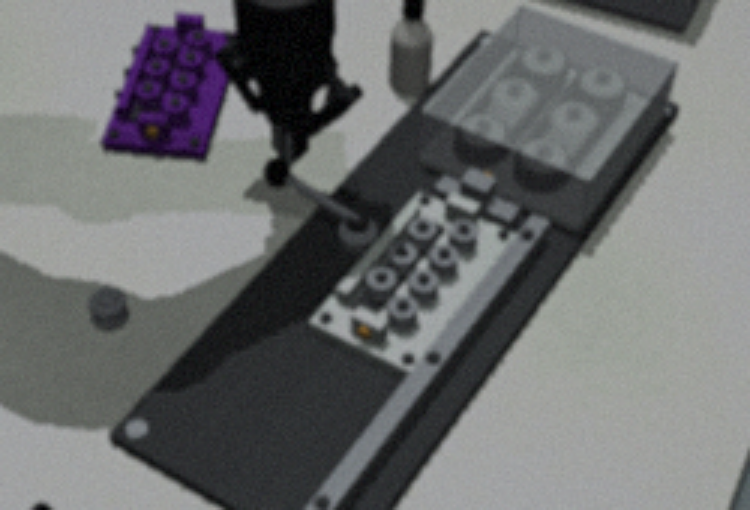

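The finger is behind the knob (crop 277,172), the lever has turned to about 178°, and the base is still home at (430,280). I continue the arc.

Call:
servo_tool(moves=[[0,0,-10,-1.42,-0.27,0,1],[0,0,-10,-1.42,-0.27,0,1],[0,0,-10,-1.42,-0.27,0,1],[0,0,-10,-1.42,-0.27,0,1]])

```text
time: 19.2
tool_pos: [0.4637, 0.0713, 0.0378]
ee_rot: [[-0.557, 0.831, 0.003], [0.831, 0.557, -0.001], [-0.002, 0.002, -1.0]]
wrist_force: [-1.7, 1.0, 0.3]
finger_gap: -0.0002
finger_force: 1.1
```

Call:
servo_tool(moves=[[0,0,-10,-1.42,-0.27,0,1]])

```text
time: 19.32
tool_pos: [0.4689, 0.0579, 0.0377]
ee_rot: [[-0.693, 0.721, 0.002], [0.721, 0.693, -0.001], [-0.002, 0.001, -1.0]]
wrist_force: [-2.0, 0.8, 1.6]
finger_gap: -0.0001
finger_force: 1.7
```

Call:
servo_tool(moves=[[0,0,-3,-0.42,-0.1,0,1]])

```text
time: 19.45
tool_pos: [0.4714, 0.0534, 0.0376]
ee_rot: [[-0.726, 0.687, 0.002], [0.687, 0.726, -0.001], [-0.002, 0.001, -1.0]]
wrist_force: [-2.9, 0.9, 1.3]
finger_gap: 0.0001
finger_force: 1.7
```

```bash
python3 - <<'E'
from h import *
st();p=tom(r.sense()["tool_pos"])*1e3-[-53.5,60];print(np.hypot(*p),np.degrees(np.arctan2(p[1],p[0]))%360+15.7)
E
```

```text
t 19.45 mount mm [-118.8   10.4] z 37.6 toolx yaw rel 142.98301442583258 F [-3.   0.6] 1.3 gap 0.0001157380808739642
81.98579031177668 232.96205630775341
```

Near 233°; small steps to the stop, watching the force.

Call:
servo_tool(moves=[[0,0,-2,-0.25,0,0,1]])

```text
time: 19.58
tool_pos: [0.4726, 0.0524, 0.0372]
ee_rot: [[-0.75, 0.662, 0.001], [0.662, 0.75, -0.001], [-0.002, 0.0, -1.0]]
wrist_force: [-3.8, -0.5, 2.0]
finger_gap: 0.0001
finger_force: 1.6
```

Call:
servo_tool(moves=[[0,0,0,-0.25,0,0,1]])

```text
time: 19.7
tool_pos: [0.4744, 0.0513, 0.0366]
ee_rot: [[-0.75, 0.661, 0.001], [0.661, 0.75, -0.0], [-0.001, 0.0, -1.0]]
wrist_force: [-3.2, 1.3, 1.7]
finger_gap: -0.0003
finger_force: 1.6
```

Call:
servo_tool(moves=[[0,0,0,-0.25,0,0,1]])

```text
time: 19.82
tool_pos: [0.4759, 0.05, 0.0362]
ee_rot: [[-0.751, 0.661, -0.0], [0.661, 0.751, 0.0], [0.0, -0.0, -1.0]]
wrist_force: [-7.8, 3.9, 5.7]
finger_gap: -0.0004
finger_force: 4.9
```

Call:
servo_tool(moves=[[0,0,0,-0.25,0,0,1]])

```text
time: 19.95
tool_pos: [0.4761, 0.0499, 0.0359]
ee_rot: [[-0.752, 0.66, -0.003], [0.66, 0.752, 0.001], [0.003, -0.001, -1.0]]
wrist_force: [-13.3, 8.5, 11.3]
finger_gap: 0.0002
finger_force: 7.8
```

At its stop (the force climbs without motion). I back off, rise and verify.

Call:
servo_tool(moves=[[0,0,0,1.5,0,0,1],[0,0,0,2,0,0,1],[0,0,0,0,0,-6,1],[0,0,0,0,0,-6,1],[0,0,0,0,0,-3,1]])

```text
time: 20.58
tool_pos: [0.4536, 0.0718, 0.1892]
ee_rot: [[-0.751, 0.66, 0.006], [0.66, 0.751, 0.0], [-0.005, 0.004, -1.0]]
wrist_force: [0.7, -1.1, -0.6]
finger_gap: 0.0001
finger_force: 0.0
```

Call:
servo_tool(moves=[[0,0,10,0,0,0,1],[0,0,10,0,0,0,1],[0,0,10,0,0,0,1],[0,0,10,0,0,0,1],[0,0,10,0,-4,0,1]])

```text
time: 21.2
tool_pos: [0.4144, 0.066, 0.1865]
ee_rot: [[0.029, 1.0, 0.004], [1.0, -0.029, 0.002], [0.002, 0.004, -1.0]]
wrist_force: [-1.3, 0.6, -0.0]
finger_gap: -0.0002
finger_force: 0.0
```

```bash
python3 - <<'E' 2>/dev/null
from h import *
st();f=r.grab_frame("wrist");base(f,-60,121);save(f,"pics/w7.png")
w=cloud(f);z=w[...,2];M=tom(w)*1e3
b=(z>.021)&(z<.027)&(M[...,0]>5)&(M[...,0]<59.5)&(M[...,1]<121)&(M[...,1]>-50)
for y in range(-35,120,25):
    k=b&(abs(M[...,1]-y)<3);print(y,M[k][:,0].max().round(1) if k.any() else None)
for d in ("wrist","scene","side"):
    g=r.grab_frame(d);w=cloud(g);z=w[...,2];M=tom(w)*1e3
    m=(z>.036)&(z<.054)&(np.hypot(M[...,0]+99.4,M[...,1]+5.5)<25)&(g["pixels"].max(-1)<70)
    if m.any(): 
        c=(M[m].min(0)+M[m].max(0))/2;print(d,m.sum(),c,np.degrees(np.arctan2(c[1]-60,c[0]+53.5))%360)
E
```

```text
t 21.2 mount mm [-176.8   16.5] z 186.5 toolx yaw rel 94.74254865758085 F [-1.3  0.5] -0.0 gap -0.00024005781877429046
base [ 388   78  124  174 6608] [-2.7 38.6] [164.8 121.4] 89.98702239990234
-35 59.4
-10 59.3
15 59.5
40 58.6
65 53.0
90 22.4
115 34.9
wrist 516 [-96.54538686   0.30016946] 234.20725398820224
scene 80 [-91.5909738   -4.64576148] 239.49229536558204
side 69 [-97.13218276   1.03570023] 233.49943733592613
```

View pics/w7.png

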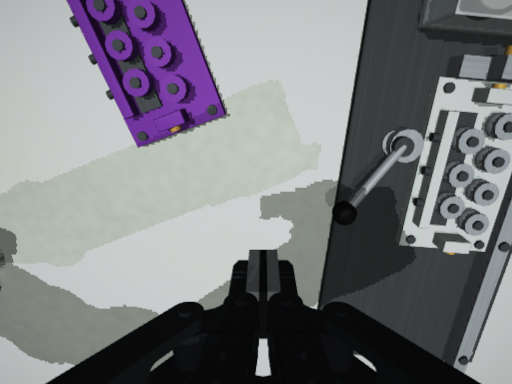

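The lever (knob at 345,212) is at about 235°. The base (460,165) is still square against the ledge and the end stop, with nothing touching it.

```bash
python3 -c "
from bench import r
print(r.hand_in())"
```

```text
the job is handed in; nothing more can be done
None
```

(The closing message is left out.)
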